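# Pack the kite-line reel and fasten its case

### The arm

A 6-joint arm with a two-finger parallel gripper is mounted at the origin on the work surface. World frame = base frame: x ahead of the robot, y to its left, z up, the work surface at z = 0. Lengths are in m, angles in rad, forces in N, time in s.
With the tool pointing down it reaches from about 0.25 to 0.725 m from the base axis. Payload 4 kg.
Tool frame: the origin (TCP) lies midway between the tips of the shut fingers; the grasp point (between the pads) lies 19 mm behind it; z points along the fingers, x is the direction in which the jaws open and shut, and the axes are right-handed (so a half turn about z gives the same grasp; the last joint's range is limited). The gripper opens to 85 mm and grips with 20 to 120 N. Pads are 22 mm wide; open, the fingers measure 114 mm over their backs; the gripper's body (76 mm by 85 mm) begins 54 mm behind the grasp point. The pads swing forward as they close: fully open they stand 13 mm farther back than shut.
Start: joints at [-1.163, 0.241, 0.005, 1.335, 0, 1.571], TCP at [0.198, -0.459, 0.231] pointing down, gripper open.
Joint ranges: [-2.72, 2.72], [-1.05, 1.87], [-1.09, 1.28], [-1.99, 2.15], [-1.42, 1.44], [-3.14, 3.14]. Speed limits (rad/s): [2.79, 2.79, 3.14, 3.14, 3.14, 3.14].

### API

Orientations are given as a unit quaternion [x, y, z, w].
In Python, from workcell import bot gives the robot as it stands.
- The arm moves only by the tool drive_tool, never from a script. Its argument "rows" is text: rows parted by semicolons, each of 5 numbers parted by spaces: the finger opening in mm, from 0 to 85.4, then the shift along the tool's x, y, z in mm, then the turn about the tool's z in rad. A call has 1 to 12 rows; each row shifts and turns the commanded pose from where the row before left it, along the tool's axes as they then stand; what a row does not reach is not made up. A row lasts 1/10 s, in which the tool goes at most 50 mm and 8.59 degrees, less where a joint would pass 70% of its speed; a pose out of reach is approached as far as the arm can. A call is refused whole if a number of a shift passes 50 or a number of a turn 0.15, either way. A call with a gripper value outside its range is refused whole. The fingers move at their own pace and stop on an object; the grip force is fixed at half the most. Time passes only in rows, so rows that do not move let the fingers close. It gives the time, the measured TCP pose, the force and the opening at its end, in the units of the state.
- bot.get_obs(): the state, without advancing time (a new reading comes with each control period).
- bot.camera(name): name is "scene" or "top" or "wrist"; returns a dict with "image" (420x560x3 uint8, red, green, blue), "vertical_fov" (degrees; the focal length in pixels is half the picture's height over the tangent of half this angle, whatever the lens; pixels are square), "cx", "cy" (the principal point, pixels), "R" (3x3) and "t" (3): a world point X has camera coordinates R X + t; the wrist camera has in their place "tool_from_camera" (4x4, takes a point from camera to tool coordinates, whose origin is the TCP and whose axes are the tool frame's). Camera axes: x right, y down, z forward; pixel columns grow to the right and rows downward; lengths in m; the calibration is good to about 2 mm. A picture is of the moment at which its call begins: read the wrist's pose just before it. There is no depth.
- bot.job_done(): hands the job in, once; it reports no verdict.
The state is a dict: "clock": time; "joint_pos": joint angles; "joint_vel": joint speeds; "tau": joint torques, N m; "eef_pos": TCP position; "tool_rot": TCP orientation; "ft_force": force on the tool from outside, world axes, zero at the start; "ft_torque": the same for the moment, N m; "grip_width": finger opening in m.
Only numpy, scipy, OpenCV 4.12 (cv2) and the standard library are available. Lean on these libraries where they do the work, as an engineer would, in place of code of your own. Each camera call takes 0.05 s, during which the arm holds its last target. There are 200 camera calls.

### The job

Stand the kite-line reel (the wooden spool with a round knob on top) upright inside the open wooden case and let go of it, then swing the lid fully shut, and then swing the steel hasp on the lid's front edge down flat over the staple on the case's catch block. Leave all the other things on the bench and the little pot in the case where they are.

Things in the scene. Friction and masses are not known exactly. Their poses are not given: they have to be found in the camera images.
- case: Wooden open-topped case fixed to the bench, 150 mm (x) by 200 mm (y), 85 mm high, walls and floor 8 mm thick; the lid is hinged on its +x side. Origin at the centre of its underside; z up; -x is its front, roughly towards the robot. A catch block stands against the front: 60 mm (x) by 56 mm (y) by 93 mm high, centred at (-105, 45) mm in the case frame. It carries the staple.
- lid (a joint): Lid angle: 0 shut flat on the case, about 1.5 stands upright, most 1.9. The hinge axis is the case's y axis through point lid_hinge; stiff, stays where it is left. Lid panel 150 x 200 mm, 8 mm thick, with a tab 8 mm deep under its front edge that drops inside the front wall.
- lid_hinge (a point): Middle of the lid's hinge axis, at (75, 0, 85) mm in the case frame.
- lid_edge (a point): Middle of the lid's free (front) edge, on its outer face, 150 mm from the hinge; moves with the lid.
- hasp (a joint): Hasp angle relative to the lid: 0 lies straight out in front of the lid, flat on the catch block over the staple; about 1.57 stands square off the lid's outer face; most 2.6 (folded back over the lid). Stays where it is left.
- hasp_hinge (a point): Middle of the hasp's hinge axis on the lid's front edge, 45 mm to the +y side of the lid's middle, 2 mm above the lid's outer face; parallel to the lid's hinge axis.
- hasp_tip (a point): Middle of the hasp's free end. The hasp is a steel strap 66 mm long, 34 mm wide, 4 mm thick, with a slot 36 to 48 mm from its hinge.
- staple (a point): Top of the steel staple on the catch block, at (-117, 45, 107.5) mm in the case frame; it stands 14 mm above the block (10 mm above the closed hasp), 21 mm wide along y, 5 mm thick.
- reel: Wooden line reel, standing: two 52 mm dia. flanges on a core, up to 42 mm high, with a grip knob 24 mm dia. above, from 42 to 68 mm high. Origin at the centre of its underside, z up through the knob.
- bobbin: Plain wooden bobbin with no knob: two 52 mm dia. flanges on a 30 mm core, 42 mm tall, standing; origin at the centre of its underside. Bystander: leave alone.
- glue: Glue jar, 48 mm dia., 85 mm tall, white cap; origin at the centre of its underside. Bystander: leave alone.
- pot: Small amber glass pot, 38 mm dia., 42 mm tall, standing inside the case towards its +y end; origin at the centre of its underside. Bystander: leave alone.
- tub: White paint tub with a blue band, 108 mm dia., 122 mm tall; origin at the centre of its underside. Bystander: leave alone.
- flask: Glass flask in a square wooden holder 90 x 90 x 45 mm, 124 mm tall overall; origin at the centre of its underside. Bystander: leave alone.
- brush: Brush lying along its own x axis, 170 mm long, 42 mm wide and 20 mm high at most; origin underneath its middle. Bystander: leave alone.
- block: Wooden block 80 x 50 x 30 mm; origin at the centre of its underside. Bystander: leave alone.
Not all that is in view belongs to the job. What is shaped like the reel but orange or pink is not meant.

How it is judged:
On the way, in this order (a step that is already met when the one before it is completed fails the run):
1. the reel stands in the case, let go (x of reel in the frame of case between -0.067 and 0.067 m and y of reel in the frame of case between -0.092 and 0.092 m and z of reel in the frame of case between 0 and 0.02 m and angle between reel's own z axis and vertical below 0.25 rad and contact force between the fingers and reel below 0.1 N and linear speed of reel below 0.02 m/s), for 0.2 s.
2. the lid is fully shut, the reel standing inside (x of reel in the frame of case between -0.067 and 0.067 m and y of reel in the frame of case between -0.092 and 0.092 m and z of reel in the frame of case between 0 and 0.02 m and angle between reel's own z axis and vertical below 0.25 rad and value of joint lid below 0.05 rad), for 0.2 s.
3. the hasp lies flat over the staple (all of step 2 and value of joint hasp below 0.09 rad), for 0.2 s.
At the end, for the whole second after the job is handed in: The reel stands on the case floor (within the walls, underside under 20 mm above the case's underside, leaning less than 0.25 rad) at rest, the lid is shut to within 0.05 rad and the hasp lies down over the staple to within 0.09 rad, at rest (all of step 3 and linear speed of reel below 0.02 m/s and velocity of joint hasp below 0.05 rad/s); the robot touches nothing.
It fails at once if another thing on the bench, or the pot in the case, is shifted by more than 30 mm (distance of any of bobbin, glue, pot, tub, flask, brush, block from where it was at the start of the episode above 0.03 m).
It fails at once if another standing thing is tipped over (angle between any of bobbin, glue, pot, tub, flask, block's own z axis and vertical above 0.5 rad).
It also fails if it takes over 72 s, if anything falls off the work surface, if the arm or the gripper's body presses on something with over 40 N, if the wrist force passes 120 N, or if a joint passes its speed limit or range.

## Working session

There is one attempt and no reset: what is moved stays moved. The work goes in short steps, Python scripts to look and compute and a tool call to move; the robot and the scene stay as the last step left them, time stands still between calls to the robot, and variables do not carry over. Pictures are saved under pics/ and viewed, about 8 in all and at most 12, crops included, and the job is handed in when it is done.

Besides the shell and the picture viewer there is one more tool, called after "Request:" as name(argument=value, ...) on one line, values as JSON. drive_tool: Moves the arm, as the interface text tells. Its arguments: {"type":"object","properties":{"rows":{"type":"string"}},"required":["rows"]}

```bash
mkdir -p pics; cat > h.py <<'E'
import numpy as np, cv2, json
from workcell import bot
from scipy.spatial.transform import Rotation as Ro
def cam(n):
    o=bot.get_obs(); c=bot.camera(n)
    c['f']=210/np.tan(np.radians(c['vertical_fov'])/2)
    if n=='wrist':
        T=np.eye(4);T[:3,:3]=Ro.from_quat(o['tool_rot']).as_matrix();T[:3,3]=o['eef_pos']
        W=T@np.array(c['tool_from_camera']); c['R']=W[:3,:3].T; c['t']=-c['R']@W[:3,3]
    c['R']=np.array(c['R']);c['t']=np.array(c['t'])
    return c
def ray(c,u,v):
    d=c['R'].T@np.array([(u-c['cx'])/c['f'],(v-c['cy'])/c['f'],1]); return -c['R'].T@c['t'],d
def onz(c,u,v,z):
    o,d=ray(c,u,v); return o+d*(z-o[2])/d[2]
def proj(c,X):
    p=c['R']@np.array(X)+c['t']; return c['f']*p[:2]/p[2]+[c['cx'],c['cy']]
def save(c,name,crop=None,s=1):
    im=c['image'][:,:,::-1]
    if crop: u0,v0,u1,v1=crop; im=im[v0:v1,u0:u1]
    im=cv2.resize(im,None,fx=s,fy=s,interpolation=cv2.INTER_CUBIC); cv2.imwrite('pics/'+name,im)
E
python3 - <<'E'
from h import *
import pickle
for n in('scene','top'):
    c=cam(n); pickle.dump(c,open(n+'.pkl','wb')); save(c,n+'0.png',s=1.4)
    print(n,c['f'],c['cx'],c['cy'],-c['R'].T@c['t'],c['R'].round(2).tolist())
E
```

```text
scene 421.0062890675334 278.4921109834817 207.449335440061 [0.79220614 0.5152344  0.9291845 ] [[-0.89, 0.45, 0.01], [0.38, 0.76, -0.53], [-0.25, -0.47, -0.85]]
top 471.3586467986359 284.40106329645954 205.0667599298593 [0.41916684 0.03713968 1.076975  ] [[0.02, -1.0, -0.0], [-0.99, -0.02, -0.15], [0.15, 0.01, -0.99]]
```

View pics/scene0.png

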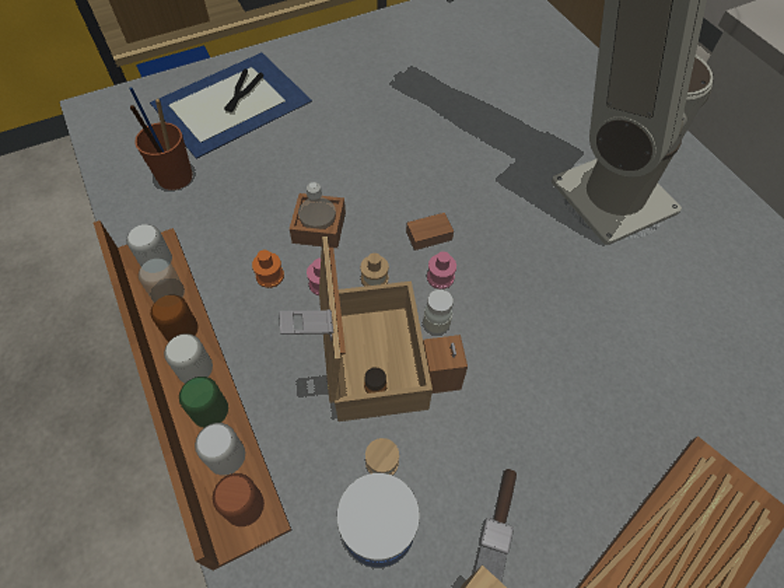

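View pics/top0.png

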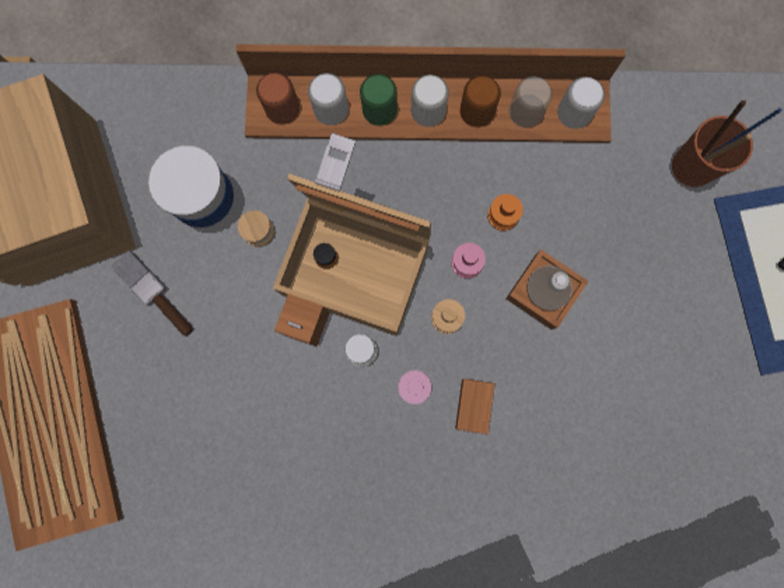

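Candidates in the top view (viewed pixels):
- wooden spool with knob at (448,315), which fits the reel
- plain wooden bobbin at (255,228), no knob
- pink spools at (469,260) and (414,387), and an orange one at (506,211), all the wrong colour

The case is at about (350,260). Its lid is upright and the hasp sticks out backwards at (335,160). I'll confirm with an enlarged crop.

```bash
python3 - <<'E'
from h import *
import pickle
c=pickle.load(open('top.pkl','rb')); save(c,'crop1.png',(180,85,360,285),3)
im=cv2.cvtColor(c['image'],cv2.COLOR_RGB2HSV)
for p in [(320,225),(320,218),(335,185),(296,276),(182,163),(270,185),(214,228)]: print(p,im[p[1],p[0]])
E
```

```text
(320, 225) [ 15 100 178]
(320, 218) [ 15 102 183]
(335, 185) [167  80 188]
(296, 276) [163  61 187]
(182, 163) [ 15 102 172]
(270, 185) [ 15 101 170]
(214, 228) [ 12 137 154]
```

View pics/crop1.png

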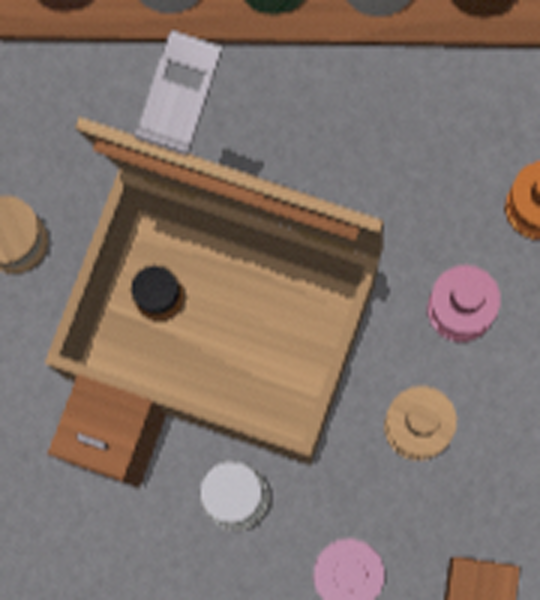

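The crop confirms it: the reel is the natural-wood spool with a knob at crop (422,420). The case rim corners are at (48,362) and (310,458), the staple is at (92,440), the pot at (156,292) and the glue at (232,495).

```bash
cat >> h.py <<'E'
def case():
    return np.load('case.npz')['o'],float(np.load('case.npz')['a'])
E
python3 - <<'E'
from h import *
import pickle
c=pickle.load(open('top.pkl','rb'))
P=lambda x,y,z: onz(c,180+x/3,85+y/3,z)
A=P(48,362,.085);B=P(310,458,.085);C=P(376,272,.085)
S=P(92,440,.1075)
print('FL,FR,BR',A,B,C,np.linalg.norm(A-B),np.linalg.norm(B-C)); print('staple',S)
b1=P(50,455,.093);b2=P(137,486,.093);print('block',b1,b2,np.linalg.norm(b1-b2))
for n,a in dict(flangeR=(421,423,.042),pot=(156,291,.050),glue=(232,493,.085)).items(): print(n,P(*a))
# fit case
m=np.array([[-75,100],[-75,-100],[75,-100],[-117,45],[-135,73],[-135,17]])/1e3
w=np.array([A,B,C,S,b1,b2])[:,:2]
mc=m-m.mean(0);wc=w-w.mean(0);H=mc.T@wc;a=np.arctan2(H[0,1]-H[1,0],H[0,0]+H[1,1])
R=np.array([[np.cos(a),-np.sin(a)],[np.sin(a),np.cos(a)]]);o=w.mean(0)-R@m.mean(0)
print('case',o,a,'res mm',((m@R.T+o-w)*1e3).round(1).tolist());np.savez('case.npz',o=o,a=a)
# lid angle: edge corners
for (x,y),yy in(((80,122),100),((381,222),-100)):
    for th in(1.4,1.5,1.57,1.65,1.75):
        X=np.array([.075-.150*np.cos(th)+.008*np.sin(th),yy/1e3]);X=R@X+o;z=.085+.150*np.sin(th)+.008*np.cos(th)
        print(th,(proj(c,[*X,z])-[180,85])*3,(x,y))
# refine reel
im=cv2.cvtColor(c['image'],cv2.COLOR_RGB2HSV);k=cv2.inRange(im,(8,60,100),(25,255,255));k[:, :302]=0;k[:,340:]=0;k[:205]=0;k[245:]=0
cs=max(cv2.findContours(k,0,2)[0],key=cv2.contourArea);(u,v),r=cv2.minEnclosingCircle(cs);print(u,v,r,onz(c,u,v,.042),'dia',2*r/c['f']*1.03)
print('pot in case',R.T@(P(156,291,.05)[:2]-o)); print(bot.get_obs()['tool_rot'])
E
```

```text
FL,FR,BR [0.56752321 0.23170208 0.085     ] [0.50222643 0.04453978 0.085     ] [ 6.36377764e-01 -5.45423970e-04  8.50000000e-02] 0.1982256168869226 0.14152475434802736
staple [0.51036716 0.19456743 0.1075    ]
block [0.50078201 0.22580577 0.093     ] [0.48017936 0.16435716 0.093     ] 0.06481049140978828
flangeR [ 0.53287853 -0.03632269  0.042     ]
pot [0.62717133 0.16089879 0.05      ]
glue [0.47684555 0.09871441 0.085     ]
case [0.60378989 0.1127618 ] -0.3324362691157313 res mm [[-2.0, 0.1], [-2.0, -1.8], [5.7, -5.7], [-2.5, -1.1], [-0.8, 0.0], [1.5, 8.5]]
1.4 [ 80.89886063 130.04429252] (80, 122)
1.5 [ 89.44655302 107.62978219] (80, 122)
1.57 [95.65573991 92.42633986] (80, 122)
1.65 [102.91180165  75.70170876] (80, 122)
1.75 [112.11799497  55.99402798] (80, 122)
1.4 [385.5211111  237.39804273] (381, 222)
1.5 [393.78381946 214.55678261] (381, 222)
1.57 [399.48601734 198.9525315 ] (381, 222)
1.65 [405.85959262 181.67247408] (381, 222)
1.75 [413.52504431 161.13470754] (381, 222)
319.5 225.5 12.349188804626465 [ 0.53395821 -0.03447987  0.042     ] dia 0.05397021802890185
pot in case [0.00639195 0.05313196]
[ 8.35627021e-01 -5.49296478e-01 -7.68237766e-04 -5.20821153e-04]
```

Request:
drive_tool(rows="50 0 0 0 -0.138;50 0 0 0 -0.138;50 0 0 0 -0.138;50 0 0 0 -0.138;50 0 0 0 -0.138;50 0 0 0 -0.138")

```text
clock: 0.7
eef_pos: [0.1981, -0.4586, 0.2308]
tool_rot: [0.986, -0.164, -0.0, -0.001]
ft_force: [-0.5, -0.8, 0.4]
grip_width: 0.0502
```

```bash
cat >> h.py <<'E'
def togo(X):
    o=bot.get_obs();R=Ro.from_quat(o['tool_rot']).as_matrix()
    return (R.T@(np.array(X)-o['eef_pos'])*1e3).round(1)
def yaw():
    R=Ro.from_quat(bot.get_obs()['tool_rot']).as_matrix(); return np.arctan2(R[1,0],R[0,0])
E
python3 - <<'E'
from h import *
np.savez('case.npz',o=np.array([.605,.1135]),a=-.335)
print(yaw(),togo([.533,-.036,.150]),bot.get_obs()['joint_pos'])
E
```

```text
-0.3293296040770134 [ 180.3 -508.1   81.1] [-1.16300120e+00  2.41076931e-01  4.21002132e-03  1.33521394e+00
 -1.45219629e-05  7.37125155e-01]
```

Request:
drive_tool(rows="50 15 -42 2 0;50 15 -42 2 0;50 15 -42 2 0;50 15 -42 2 0;50 15 -42 2 0;50 15 -42 2 0;50 15 -42 2 0;50 15 -42 2 0;50 15 -42 2 0;50 15 -42 2 0;50 15 -42 2 0;50 15 -46 2 0")

```text
clock: 1.9
eef_pos: [0.5358, -0.037, 0.2068]
tool_rot: [0.986, -0.167, -0.0, 0.0]
ft_force: [1.0, -0.9, -0.1]
grip_width: 0.0498
```

```bash
python3 - <<'E'
from h import *
import pickle
print(togo([.533,-.036,.2])); c=cam('wrist'); pickle.dump(c,open('w1.pkl','wb'));save(c,'w1.png'); print(proj(c,[.533,-.036,.042]),-c['R'].T@c['t'])
E
```

```text
[-3.  -0.   6.8]
[280.79385341 190.49341772] [0.5610185  0.0351726  0.34861445]
```

View pics/w1.png

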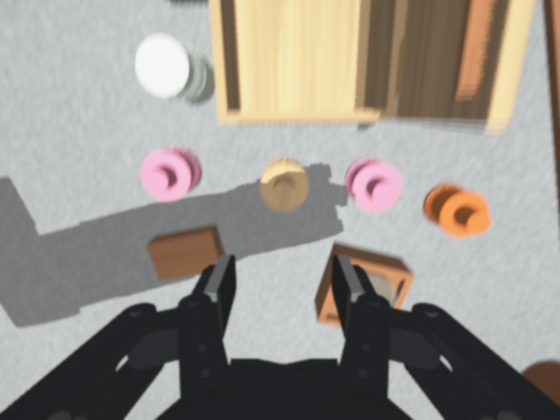

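The wrist view shows the reel's flange centred at (284,185), the knob top at about (284,184), and the case's front −y rim corner at (218,124).

```bash
python3 - <<'E'
from h import *
import pickle
c=pickle.load(open('w1.pkl','rb'))
r=onz(c,284,185,.042);k=onz(c,284.5,184,.068);f=onz(c,218,124,.085);print(r,k,'corner',f)
o,a=case();R=np.array([[np.cos(a),-np.sin(a)],[np.sin(a),np.cos(a)]]);print('corner case',R.T@(f[:2]-o),'top said .5022,.0445')
print(togo([r[0],r[1],.049]))
E
```

```text
[ 0.53814152 -0.03152111  0.042     ] [ 0.54085655 -0.0250981   0.068     ] corner [0.50593344 0.04620827 0.085     ]
corner case [-0.07143603 -0.09612103] top said .5022,.0445
[ -1.8   2.1 157. ]
```

Request:
drive_tool(rows="50 0 0 25 0;50 0 0 25 0;50 0 0 0 0;50 0 0 0 0")

```text
clock: 2.35
eef_pos: [0.5347, -0.0386, 0.157]
tool_rot: [0.986, -0.167, -0.001, 0.0]
ft_force: [0.4, -0.5, -0.1]
grip_width: 0.05
```

```bash
python3 - <<'E'
from h import *
import pickle
c=cam('wrist'); pickle.dump(c,open('w2.pkl','wb'));save(c,'w2.png');print(proj(c,[.536,-.034,.068]),bot.get_obs()['eef_pos'])
E
```

```text
[283.48948144 207.52368184] [ 0.53554599 -0.038715    0.15807592]
```

View pics/w2.png

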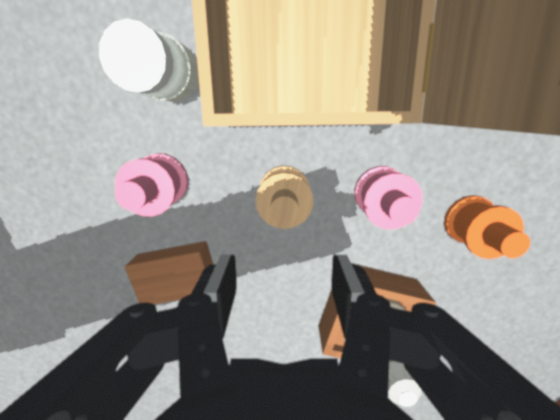

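Now sharp: top flange centre (284,198), knob top about (285,205), case corner (203,126).

```bash
python3 - <<'E'
from h import *
import pickle
c=pickle.load(open('w2.pkl','rb'))
r=onz(c,284,198,.042);k=onz(c,285,205,.068);f=onz(c,203,126,.085);g=onz(c,424,122,.085);print(r,k,'corner',f,g,'ang',np.arctan2(*(g-f)[1::-1]))
print(togo([r[0],r[1],.049]),togo([k[0],k[1],.049]),yaw())
E
```

```text
[ 0.53665468 -0.03337693  0.042     ] [ 0.53785161 -0.03238956  0.068     ] corner [0.50475972 0.04478593 0.085     ] [ 0.64901574 -0.00274259  0.085     ] ang -0.31827256749932215
[ -0.8  -5.4 109.1] [  0.   -6.7 109.1] -0.3353794354036833
```

Request:
drive_tool(rows="50 0 -6 20 0;50 0 0 30 0;50 0 0 30 0;50 0 0 19 0;50 0 0 10 0;50 0 0 0 0;0 0 0 0 0;0 0 0 0 0;0 0 0 0 0;0 0 0 0 0;0 0 0 0 0")

```text
clock: 3.5
eef_pos: [0.5386, -0.0328, 0.0501]
tool_rot: [0.986, -0.167, 0.002, -0.0]
ft_force: [-0.8, 0.0, 7.3]
grip_width: 0.0217
```

Request:
drive_tool(rows="0 0 0 -10 0;0 0 0 -20 0;0 0 0 -30 0;0 0 0 -30 0;0 0 0 -25 0;0 0 0 0 0;0 0 0 0 0")

```text
clock: 4.2
eef_pos: [0.5374, -0.0328, 0.1637]
tool_rot: [0.986, -0.167, 0.001, -0.0]
ft_force: [0.1, 0.3, -2.4]
grip_width: 0.0218
```

```bash
python3 - <<'E'
from h import *
np.savez('case.npz',o=np.array([.607,.1145]),a=-.33)
o,a=case();R=np.array([[np.cos(a),-np.sin(a)],[np.sin(a),np.cos(a)]])
t=R@[-.012,-.035]+o; print(t,togo([*t,.16]),togo([*t,.058]),bot.get_obs()['joint_pos'])
c=cam('wrist');save(c,'w3.png',(140,120,420,420),2)
E
```

```text
[0.58430599 0.08527703] [   5.5 -126.9    3.8] [   5.4 -126.9  105.8] [-6.08753273e-02  3.52870036e-01 -1.95856366e-02  1.19727407e+00
  1.24363316e-06  1.84488767e+00]
```

View pics/w3.png

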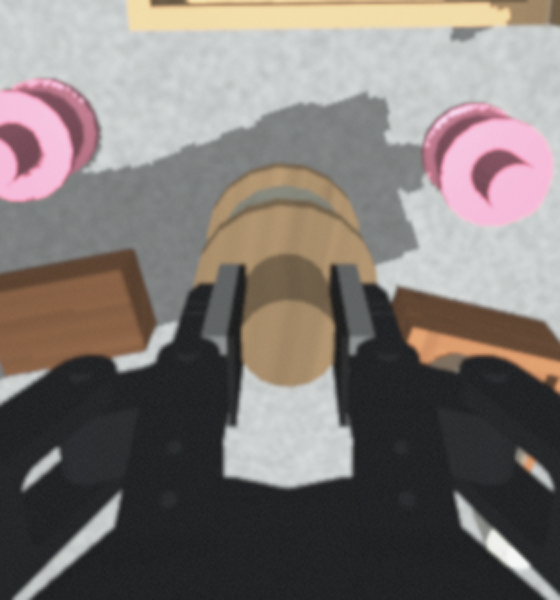

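The crop shows the reel held upright by its knob, clear of the bench. Carrying it over the case.

Request:
drive_tool(rows="0 1 -25 0 0;0 1 -25 0 0;0 1 -25 0 0;0 1 -25 0 0;0 1 -27 0 0;0 0 0 0 0;0 0 0 25 0;0 0 0 25 0;0 0 0 25 0;0 0 0 15 0;0 0 0 8 0;0 0 0 0 0")

```text
clock: 5.45
eef_pos: [0.5818, 0.0848, 0.063]
tool_rot: [0.986, -0.167, -0.002, 0.001]
ft_force: [0.1, 0.6, -1.6]
grip_width: 0.0221
```

Request:
drive_tool(rows="0 0 0 3 0;0 0 0 2 0;0 0 0 0 0;0 0 0 0 0")

```text
clock: 5.85
eef_pos: [0.5841, 0.0856, 0.061]
tool_rot: [0.986, -0.167, 0.001, -0.0]
ft_force: [0.3, 0.1, -1.1]
grip_width: 0.0222
```

Request:
drive_tool(rows="0 0 0 2 0;0 0 0 0 0;0 0 0 0 0")

```text
clock: 6.15
eef_pos: [0.5838, 0.0856, 0.0583]
tool_rot: [0.986, -0.167, 0.0, -0.0]
ft_force: [0.0, 0.2, -1.5]
grip_width: 0.0222
```

Request:
drive_tool(rows="0 0 0 1 0;0 0 0 0 0;0 0 0 0 0")

```text
clock: 6.45
eef_pos: [0.5839, 0.0857, 0.0582]
tool_rot: [0.986, -0.167, 0.0, -0.0]
ft_force: [-3.0, 0.4, 6.0]
grip_width: 0.0219
```

Request:
drive_tool(rows="30 0 0 0 0;45 0 0 0 0;45 0 0 0 0;45 0 0 0 0;45 0 0 -10 0;45 0 0 -25 0;45 0 0 -30 0;45 0 0 -30 0;45 0 0 0 0;45 0 0 0 0")

```text
clock: 7.45
eef_pos: [0.5845, 0.0856, 0.1537]
tool_rot: [0.986, -0.167, 0.001, -0.0]
ft_force: [0.5, 1.1, 0.0]
grip_width: 0.0453
```

```bash
python3 - <<'E'
from h import *
import pickle
c=cam('scene');pickle.dump(c,open('s2.pkl','wb')); save(c,'s2.png',(170,120,380,340),2.7); print(bot.get_obs()['eef_pos'],bot.get_obs()['joint_pos'])
E
```

```text
[0.58354831 0.08554    0.15235094] [1.45537321e-01 4.59909272e-01 1.13156799e-01 1.22403937e+00
 2.34547762e-05 2.05129229e+00]
```

View pics/s2.png

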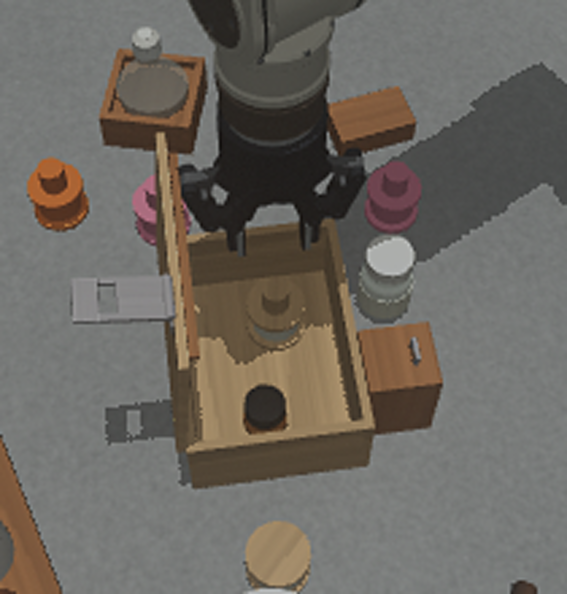

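The reel stands clear of the pot and is released. Next I raise the arm, close the fingers and go over behind the lid at case y ≈ −50, away from the hasp.

Request:
drive_tool(rows="20 -3 0 -35 0;0 0 0 -40 0;0 0 0 -40 0;0 0 5 -30 0;0 20 10 0 0;0 30 0 0 0;0 30 0 0 0;0 30 0 0 0;0 5 0 0 0;0 0 0 0 0;0 0 0 0 0")

```text
clock: 8.6
eef_pos: [0.6838, 0.0349, 0.2964]
tool_rot: [0.986, -0.167, -0.001, 0.0]
ft_force: [-0.1, 0.2, -0.2]
grip_width: 0.0002
```

```bash
cat >> h.py <<'E'
def incase():
    o,a=case();R=np.array([[np.cos(a),-np.sin(a)],[np.sin(a),np.cos(a)]]);p=bot.get_obs()['eef_pos']
    return np.r_[R.T@(np.array(p[:2])-o),p[2]]
E
python3 - <<'E'
from h import *
import pickle
print(incase(),yaw(),bot.get_obs()['joint_pos'])
c=cam('scene');pickle.dump(c,open('s3.pkl','wb'));save(c,'s3.png',(150,40,400,320),2.1)
E
```

```text
[ 0.09842908 -0.05045643  0.29642133] -0.3347701318531755 [5.08534301e-02 6.54413779e-01 8.11762473e-01 1.73042496e+00
 2.26629999e-04 1.95641892e+00]
```

View pics/s3.png

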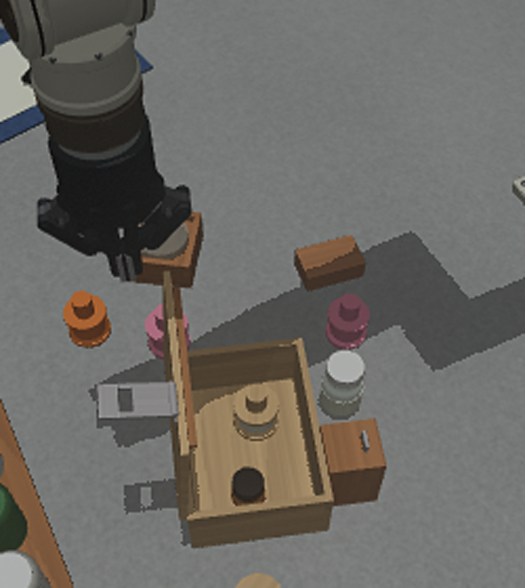

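Request:
drive_tool(rows="0 0 0 40 0;0 0 0 40 0;0 0 0 11 0;0 0 0 0 0;0 -10 0 0 0;0 -11 0 0 0;0 -10 0 2 0;0 0 0 0 0")

```text
clock: 9.45
eef_pos: [0.6561, 0.0453, 0.2084]
tool_rot: [0.986, -0.166, 0.003, -0.001]
ft_force: [-1.0, 0.2, -0.5]
grip_width: 0.0001
```

Request:
drive_tool(rows="0 -9 0 2 0;0 -9 0 3 0;0 -11 0 5 0;0 -11 0 5 0;0 0 0 0 0")

```text
clock: 9.95
eef_pos: [0.6178, 0.0584, 0.1913]
tool_rot: [0.986, -0.166, 0.001, -0.0]
ft_force: [-0.5, 0.2, -0.6]
grip_width: -0.0
```

Request:
drive_tool(rows="0 -10 0 6 0;0 -10 0 7 0;0 -8 0 8 0;0 -8 0 9 0;0 -7 0 10 0;0 -6 0 10 0;0 0 0 0 0")

```text
clock: 10.65
eef_pos: [0.5711, 0.0741, 0.1393]
tool_rot: [0.986, -0.167, -0.001, 0.0]
ft_force: [-0.1, 0.5, -0.7]
grip_width: 0.0
```

```bash
python3 - <<'E'
from h import *
print(incase(),bot.get_obs()['ft_force'])
c=cam('scene');save(c,'s4.png',(150,40,400,320),2.1)
E
```

```text
[-0.02087672 -0.04981693  0.13933464] [-0.08945569  0.51102049 -0.74688239]
```

View pics/s4.png

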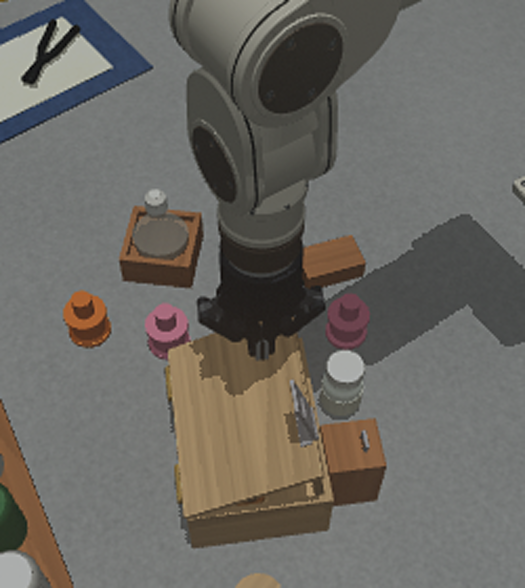

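The lid is following and is about 0.35 rad open. The hasp stands up off its front edge at (303,412).

Request:
drive_tool(rows="0 -5 0 11 0;0 -3 0 11 0;0 -2 0 11 0;0 -2 0 9 0;0 0 0 3 0;0 0 0 2 0;0 0 0 0 0;0 0 0 0 0")

```text
clock: 11.5
eef_pos: [0.559, 0.0778, 0.093]
tool_rot: [0.986, -0.167, -0.001, 0.0]
ft_force: [-4.1, -0.6, 6.5]
grip_width: 0.0003
```

Request:
drive_tool(rows="0 0 0 2 0;0 0 0 0 0;0 0 0 0 0;0 0 0 0 0")

```text
clock: 11.9
eef_pos: [0.559, 0.0778, 0.0929]
tool_rot: [0.986, -0.167, -0.0, 0.0]
ft_force: [-8.1, -0.4, 15.8]
grip_width: 0.0003
```

Request:
drive_tool(rows="0 0 0 -20 0;0 0 0 -40 0;0 0 0 -45 0;0 0 0 0 0;0 0 0 0 0")

```text
clock: 12.4
eef_pos: [0.561, 0.078, 0.1969]
tool_rot: [0.986, -0.167, 0.002, -0.001]
ft_force: [0.3, -0.1, -0.7]
grip_width: 0.0
```

```bash
python3 - <<'E'
from h import *
import pickle
print(incase(),bot.get_obs()['joint_pos'])
c=cam('scene');pickle.dump(c,open('s5.pkl','wb'));save(c,'s5.png',(220,160,350,310),4)
o,a=case();R=np.array([[np.cos(a),-np.sin(a)],[np.sin(a),np.cos(a)]])
for y in(28,62):
  for th in(1.4,1.57,1.8,2.0):
    p=R@[-.075-.066*np.cos(th),y/1e3]+o;print(y,th,(proj(c,[*p,.095+.066*np.sin(th)])-[220,160])*4)
  p=R@[-.075,y/1e3]+o;print(y,'hinge',(proj(c,[*p,.095])-[220,160])*4)
E
```

```text
[-0.03167202 -0.0494018   0.19687124] [ 1.38229402e-01  3.85352647e-01  1.17020167e-01  1.29878598e+00
 -7.01036986e-05  2.04407466e+00]
28 1.4 [360.14917987 277.07800961]
28 1.57 [339.1685016 278.6087168]
28 1.8 [310.4692148  283.47800774]
28 2.0 [286.4908455  290.10526931]
28 hinge [331.36851507 336.20349426]
62 1.4 [371.74874326 334.91217614]
62 1.57 [350.35790888 336.59046107]
62 1.8 [321.06275316 341.54385874]
62 2.0 [296.55865787 348.13203484]
62 hinge [341.72130104 391.75070982]
```

View pics/s5.png

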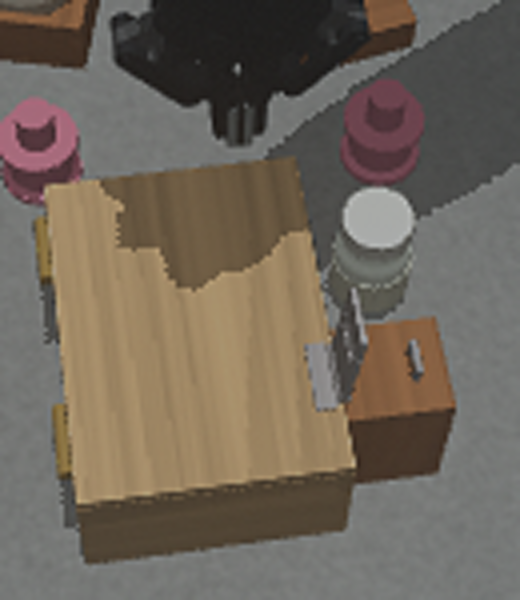

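The lid is flat shut. The hasp stands at about 1.5 rad, with its tip from (352,287) to (365,347). Next I go behind it and swing it forward.

Request:
drive_tool(rows="0 -2 -30 0 0;0 -3 -32 0 0;0 -3 -32 0 0;0 0 0 0 0;0 0 0 30 0;0 0 0 30 0;0 0 0 9 0;0 0 0 0 0;0 0 0 0 0")

```text
clock: 13.35
eef_pos: [0.5836, 0.169, 0.1268]
tool_rot: [0.986, -0.167, 0.0, -0.0]
ft_force: [0.4, -0.3, -0.2]
grip_width: 0.0
```

```bash
python3 - <<'E'
from h import *
print(incase(),yaw(),bot.get_obs()['ft_force'])
E
```

```text
[-0.039847   0.0439917  0.1267679] -0.3355136830882632 [ 0.38134441 -0.28052217 -0.16028738]
```

Now the arc, from TCP x −40 to −97 mm and z 127 to about 98 mm.

Request:
drive_tool(rows="0 -12 0 0 0;0 -12 0 0 0;0 -5 0 0 0;0 -5 0 1 0;0 -5 0 2 0;0 -4 0 2 0;0 -4 0 3 0;0 -3 0 4 0;0 -3 0 4 0;0 -2 0 4 0;0 -1 0 4 0;0 0 0 0 0")

```text
clock: 14.55
eef_pos: [0.5296, 0.1876, 0.1012]
tool_rot: [0.986, -0.167, -0.001, 0.0]
ft_force: [0.7, -0.6, 0.2]
grip_width: -0.0001
```

Request:
drive_tool(rows="0 -1 0 3 0;0 0 0 2 0;0 0 0 1 0;0 0 0 0 0;0 0 0 0 0")

```text
clock: 15.05
eef_pos: [0.5294, 0.1879, 0.0969]
tool_rot: [0.986, -0.167, 0.0, 0.0]
ft_force: [-1.9, -0.1, 5.4]
grip_width: 0.0006
```

Request:
drive_tool(rows="0 0 0 2 0;0 0 0 0 0;0 0 0 0 0;0 0 0 -15 0;0 20 0 -40 0;0 40 20 -40 0;0 40 40 0 0;0 0 40 0 0;0 0 0 0 0;0 0 0 0 0")

```text
clock: 16.05
eef_pos: [0.5828, 0.0711, 0.1823]
tool_rot: [0.986, -0.168, -0.0, -0.0]
ft_force: [0.3, 0.0, -0.2]
grip_width: 0.0001
```

```bash
python3 - <<'E'
from h import *
import pickle
c=cam('scene');pickle.dump(c,open('s6.pkl','wb'));save(c,'s6.png',(220,140,350,330),3.1)
print(incase(),bot.get_obs()['ft_force'])
o,a=case();R=np.array([[np.cos(a),-np.sin(a)],[np.sin(a),np.cos(a)]])
for th in (0,.1,.2):
  for y in(28,62):
    p=R@[-.075-.066*np.cos(th),y/1e3]+o;print(th,y,(proj(c,[*p,.097+.066*np.sin(th)])-[220,140])*3.1)
E
```

```text
[-0.00902115 -0.04793119  0.18243462] [ 0.62704359 -0.08219418 -0.16817847]
0 28 [347.69056857 310.63461249]
0 62 [357.43736101 353.28184424]
0.1 28 [348.34478001 306.4197717 ]
0.1 62 [358.16430534 349.24770548]
0.2 28 [348.0882589  302.30318069]
0.2 62 [357.96358095 345.31585254]
```

View pics/s6.png

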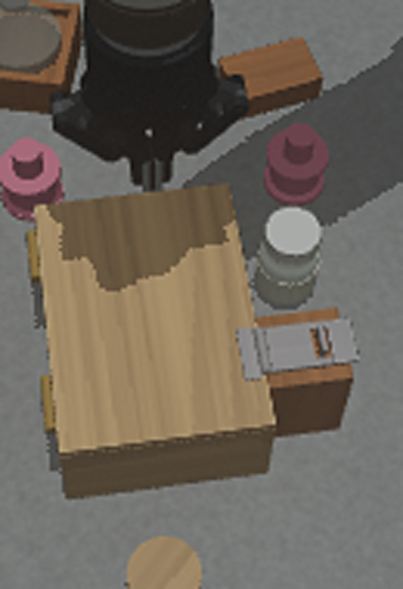

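The hasp lies flat with the staple through its slot at (321,341). Its tip corners, near (350,317) and (358,358), fit angle 0 within calibration. The arm is clear.

```bash
python3 -c "
from h import *
print(bot.job_done())"
```

```text
the job is handed in; nothing more can be done
None
```

The reel is standing in the case, the lid is shut and the hasp is down over the staple. I handed the job in at about 16 s of the 72 s allowed; no verdict was reported.

**What I did:** I picked the reel up by its knob and stood it in the case clear of the pot. I then pushed the lid shut from behind with closed fingers, and swung the hasp forward and down the same way.

**Last checks:**
- **Reel:** a picture after release showed it upright and free in the case. It was hidden once the lid was down, so I could not check it again.
- **Lid:** it stopped firm at 92.9 mm (93 mm expected), with 16 N of resistance.
- **Hasp:** it stopped at 96.9 mm (97 mm expected). The last picture shows the staple through its slot.
- **Other things:** the parts of the bench I looked at showed nothing displaced. I did not look at the tub, the brush or the pot under the lid at the end.
- **Robot:** the arm was clear of everything, with wrist force below 1 N.

**Disagreements:**
- The case position differed by up to about 4 mm between the top and wrist cameras, so I used an average.
- Two of the corner points in the first case fit were 8 to 9 mm off.
- The hasp tip appeared about 2 px lower in the picture than predicted for angle 0, which is within the calibration error.

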